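# Stock the painter's caddy

## Robot

A 7-joint arm with a two-finger parallel gripper is mounted at the origin on a cart in front of the work surface, level with it; the furniture and walls round the work are solid. World frame = base frame: x ahead of the robot, y to its left, z up, the work surface at z = 0. Lengths are in m, angles in rad, forces in N, time in s.
With the tool pointing down it reaches from about 0.425 to 0.825 m from the base axis. Payload 3.6 kg.
Tool frame: the origin (TCP) lies where the fingers leave the gripper's body, on its centre line; the fingertips stand 73 mm ahead of it and the grasp point (between the pads) lies 54 mm ahead of it; z points along the fingers, y is the line along which they close (so a half turn about z gives the same grasp; the last joint's range is limited). The gripper opens to 85 mm and grips with 20 to 120 N. Pads are 22 mm wide; open, the fingers measure 114 mm over their backs; the gripper's body (76 mm by 85 mm) begins 54 mm behind the grasp point. The pads swing forward as they close: fully open they stand 13 mm farther back than shut.
Start: joints at [1.238, 0.615, -0.013, 1.423, 0.008, 1.103, -0.04], TCP at [0.196, -0.62, 0.304] pointing down, gripper open.
Joint ranges: [-3.12, 3.12], [-0.3, 2.06], [-1.34, 1.32], [0.26, 2.42], [-1.36, 4.5], [0.01, 1.98], [-2.84, 2.84]. Speed limits (rad/s): [2.79, 2.79, 3.14, 3.14, 3.14, 3.14, 3.14].

## Interface

Orientations are given as a unit quaternion [x, y, z, w].
In Python, from station import arm, snapshot, camera_info, ticket gives the robot as it stands. Calls block until the motion is done:
- arm.movep(position, orientation): joint-space move of the TCP to a pose.
- arm.line_to(position, velocity=0.15, ori=None): straight line of the TCP; ori=None keeps the orientation; velocity is the mean speed in m/s.
- arm.move_j(angles): joint-space move.
- arm.move_gripper(opening, effort=None): opening from 0.0 (shut) to 1.0 (fully open); effort is the grip in N (None keeps the last); returns when the fingers have stopped.
- arm.pause(seconds).
- arm.ik(position, orientation): joint angles nearest the present ones, or None.
- snapshot(name): name is "scene" or "top" or "wrist"; returns the picture (420x560x3 uint8, blue, green, red); there is no depth.
- camera_info(name): a dict with "fx", "fy", "cx", "cy" (pixels), "dist_coeffs" ([k1, k2, p1, p2, k3] as OpenCV has them; the pictures are not rectified), "R" (3x3) and "t" (3): a world point X has camera coordinates R X + t; the wrist camera has in their place "T_tool_cam" (4x4, takes a point from camera to tool coordinates, whose origin is the TCP and whose axes are the flange's). Camera axes: x right, y down, z forward; pixel columns grow to the right and rows downward; lengths in m; the calibration is good to about 2 mm. A picture is of the moment at which its call begins: read the wrist's pose just before it. camera_info takes no time and is no camera call.
A pose or a line that the arm cannot do raises arm.MotionError and nothing moves.
- ticket.finish_job(): hands the job in; it is judged then, once.
Readings, each from a call of its own:
- arm.read_time(): time.
- arm.read_joint_positions(): joint angles.
- arm.read_dq(): joint speeds.
- arm.read_effort(): joint torques, N m.
- arm.read_tool_pos(): TCP position.
- arm.read_eef_rot(): TCP orientation.
- arm.read_ft_force(): force on the tool from outside, world axes, zero at the start.
- arm.read_wrist_torque(): the same for the moment, N m.
- arm.read_opening(): opening from 0.0 (shut) to 1.0 (fully open).
- arm.read_finger_force(): force on a finger pad.
Only numpy, scipy, OpenCV 4.12 (cv2) and the standard library are available. Lean on these libraries where they do the work, as an engineer would, in place of code of your own. Each camera call takes 0.05 s, during which the arm holds its last target. There are 200 camera calls.

## Task

Stock the wooden caddy for the next painter: stand the ink bottle upright in the smaller round pocket, lay the small tape roll flat in the larger round pocket, the paint tube in the long pocket and the eraser in the short oblong pocket, each resting flat on its pocket's floor. Leave the slim varnish bottle and the wide tape roll where they are; they do not belong in the caddy.

Things in the scene. Friction and masses are not known exactly. Their poses are not given: they have to be found in the camera images.
- ink_bottle: Dark round ink bottle with a wide black screw cap, standing: body 36 mm diameter up to 56 mm high, cap 24 mm diameter, 73 mm high in all, 70 g. Origin: centre of its underside; z up along the bottle.
- small_roll: Small roll of printed paper tape lying flat: 52 mm outside diameter, 27 mm high, 50 g. Origin: centre of its underside; z up along its axis.
- paint_tube: White aluminium paint tube with a black screw cap, lying: 98 mm long along its y axis (cap end at +y, flat crimped tail 26 mm wide at -y), 26 mm wide along x at the tail, 20 mm high at the shoulder near the cap, tapering to the tail, 22 g. Origin: middle of its length, at its underside; z up. Either end may lie either way in the pocket.
- rubber_eraser: Eraser in a card sleeve lying flat: 42 mm long along its y axis, 21 mm wide along x, 13 mm high, 18 g. Origin: centre of its underside; z up.
- varnish_bottle: Look-alike to be left alone: slim white bottle with a red cap, standing, 29 mm diameter, 82 mm high (narrower and taller than the ink bottle). Origin: centre of its underside.
- wide_roll: Look-alike to be left alone: wide masking-tape roll lying flat, 96 mm diameter, 36 mm high (nearly twice as wide as the small roll). Origin: centre of its underside.
- ink_pocket: Block with the smaller round pocket: 48 mm diameter, 10 mm deep, its floor 15 mm above the origin. One of four brown blocks with grey felt pocket floors, 74 x 122 x 25 mm (x, y, z), fixed two by two in a pale caddy 166 x 260 mm with a 20 mm high rim. Tops 30 mm, undersides 5 mm above the table. Origin: centre of the underside, below the pocket's centre; y along the block's long side.
- roll_pocket: Block with the larger round pocket: 62 mm diameter, 10 mm deep, its floor 15 mm above the origin. One of four brown blocks with grey felt pocket floors, 74 x 122 x 25 mm (x, y, z), fixed two by two in a pale caddy 166 x 260 mm with a 20 mm high rim. Tops 30 mm, undersides 5 mm above the table. Origin: centre of the underside, below the pocket's centre; y along the block's long side.
- tube_pocket: Block with the long pocket: 110 mm along y, 38 mm along x, 10 mm deep, its floor 15 mm above the origin. One of four brown blocks with grey felt pocket floors, 74 x 122 x 25 mm (x, y, z), fixed two by two in a pale caddy 166 x 260 mm with a 20 mm high rim. Tops 30 mm, undersides 5 mm above the table. Origin: centre of the underside, below the pocket's centre; y along the block's long side.
- eraser_pocket: Block with the short oblong pocket: 56 mm along y, 34 mm along x, 6 mm deep, its floor 19 mm above the origin. One of four brown blocks with grey felt pocket floors, 74 x 122 x 25 mm (x, y, z), fixed two by two in a pale caddy 166 x 260 mm with a 20 mm high rim. Tops 30 mm, undersides 5 mm above the table. Origin: centre of the underside, below the pocket's centre; y along the block's long side.
There are look-alikes about, which are no part of the job. Leave any blue or pink look-alike of the ink_bottle alone.

How it is judged:
By the outcome, as a careful person would: the job done as asked, in the order asked, and still so for the second after the job is handed in, with the robot touching nothing.
It also fails if it takes over 93 s, if anything falls off the work surface, if the arm or the gripper's body presses on something with over 40 N, if the wrist force passes 120 N, or if a joint passes its speed limit or range.

## Working session

There is one attempt and no reset: what is moved stays moved. The work goes in short steps, each a Python script; the robot and the scene stay as the last script left them, time stands still between calls to the robot, and variables do not carry over. Pictures are saved under pics/ and viewed, at most 15 in all, crops included, and the job is handed in when it is done.

```bash
ls; mkdir -p pics; python3 - <<'E'
from station import arm, snapshot, camera_info
import cv2
for n in("scene","top"):
    cv2.imwrite(f"pics/{n}0.png",snapshot(n)); c=camera_info(n); print(n,{k:(v.round(4).tolist() if hasattr(v,'round') and hasattr(v,'tolist') else v) for k,v in c.items()})
print(camera_info("wrist"), arm.read_tool_pos(),arm.read_eef_rot(),arm.read_time())
E
```

```text
pics
scene {'fx': 444.99099615888, 'fy': 444.99099615888, 'cx': 284.1725237315668, 'cy': 207.74283714436461, 'dist_coeffs': [-0.102, 0.0, 0.0, 0.0, 0.0], 'R': [[-0.54, -0.8417, 0.0023], [-0.6151, 0.3928, -0.6837], [0.5745, -0.3706, -0.7298]], 't': [0.2529, 0.3996, 0.7031]}
top {'fx': 467.8326714794848, 'fy': 467.8326714794848, 'cx': 280.40627156522197, 'cy': 212.60236976480138, 'dist_coeffs': [-0.0824, 0.0, 0.0, 0.0, 0.0], 'R': [[-0.1066, -0.9943, -0.0021], [-0.9706, 0.1045, -0.2168], [0.2158, -0.0211, -0.9762]], 't': [-0.016, 0.5797, 1.0842]}
{'fx': 307.9100906838723, 'fy': 307.9100906838723, 'cx': 275.7048286901001, 'cy': 209.6312167006685, 'dist_coeffs': array([-0.06786804,  0.        ,  0.        ,  0.        ,  0.        ]), 'T_tool_cam': array([[ 7.02941420e-05, -9.46414723e-01, -3.22953816e-01,
         8.23552176e-02],
       [ 9.99999478e-01,  3.95878218e-04, -9.42459427e-04,
        -7.31867369e-04],
       [ 1.01980786e-03, -3.22953581e-01,  9.46414256e-01,
        -7.01537359e-02],
       [ 0.00000000e+00,  0.00000000e+00,  0.00000000e+00,
         1.00000000e+00]])} [ 0.19615718 -0.61914319  0.30284314] [ 9.88251415e-01  1.52832485e-01 -1.99906387e-04 -1.15390393e-03] 0.1
```

View pics/top0.png

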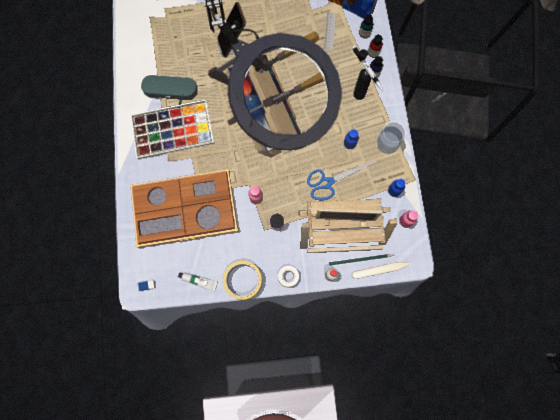

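View pics/scene0.png

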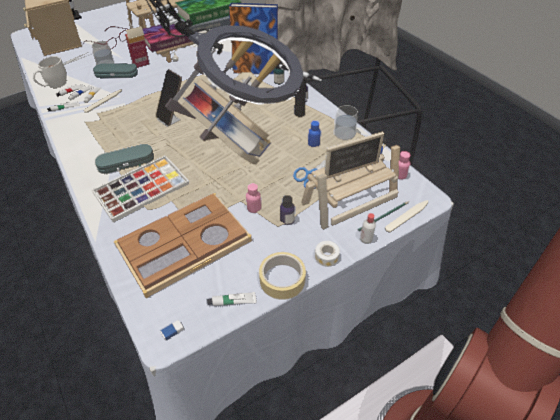

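The ink bottle candidates in the top view are:
- the dark bottle with a black cap at (277,220)
- the pink bottles at (256,194) and (409,217)
- the blue bottles at (352,138) and (398,187)
- the distant dark items at (361,83) and (366-377,27-65)

The one at (277,220) fits because it is dark, has a wide black cap and stands near the caddy. The rolls are at (289,276), which is small, and (243,280), which is wide. The tube is at (197,281), the eraser at (147,286) and the varnish bottle at (333,273). I'll confirm with an enlarged crop.

```bash
cat > h.py <<'E'
import numpy as np, cv2
from station import arm, snapshot, camera_info, ticket
def ray(n,uv,pose=None):
    c=camera_info(n); K=np.array([[c['fx'],0,c['cx']],[0,c['fy'],c['cy']],[0,0,1.]])
    p=cv2.undistortPoints(np.array(uv,float).reshape(-1,1,2),K,np.array(c['dist_coeffs'])).reshape(-1,2)
    d=np.c_[p,np.ones(len(p))]
    if n=='wrist':
        from scipy.spatial.transform import Rotation as Ro
        P,q=pose; Rt=Ro.from_quat(q).as_matrix(); T=np.array(c['T_tool_cam'])
        return P+Rt@T[:3,3], d@(Rt@T[:3,:3]).T
    R=np.array(c['R']);t=np.array(c['t'])
    return -R.T@t, d@R
def plane(n,uv,z,pose=None):
    o,d=ray(n,uv,pose); return o+d*((z-o[2])/d[:,2])[:,None]
def proj(n,X):
    c=camera_info(n); K=np.array([[c['fx'],0,c['cx']],[0,c['fy'],c['cy']],[0,0,1.]])
    return cv2.projectPoints(np.array(X,float).reshape(-1,1,3),cv2.Rodrigues(np.array(c['R']))[0],np.array(c['t']),K,np.array(c['dist_coeffs']))[0].reshape(-1,2)
E
python3 - <<'E'
from h import *
im=cv2.imread('pics/top0.png'); s=cv2.imread('pics/scene0.png')
cv2.imwrite('pics/cropA.png',cv2.resize(im[165:305,110:310],None,fx=4,fy=4,interpolation=cv2.INTER_CUBIC))
cv2.imwrite('pics/cropB.png',cv2.resize(s[170:350,110:380],None,fx=2.9,fy=2.9,interpolation=cv2.INTER_CUBIC))
for nm,uv,z in [('ink',(277,220),.073),('roll',(289,276),.027),('wide',(243,280),.036),('tube',(197,281),.01),('eras',(147,286),.013),('pink',(256,194),.07),('varn',(333,273),.08),('caddy',(184,207),.03)]:
    print(nm,plane('top',[uv],z).round(3))
E
```

```text
ink [[ 0.555 -0.068  0.073]]
roll [[ 0.421 -0.083  0.027]]
wide [[0.423 0.03  0.036]]
tube [[0.435 0.147 0.01 ]]
eras [[0.435 0.273 0.013]]
pink [[ 0.626 -0.023  0.07 ]]
varn [[ 0.413 -0.185  0.08 ]]
caddy [[0.623 0.164 0.03 ]]
```

View pics/cropA.png

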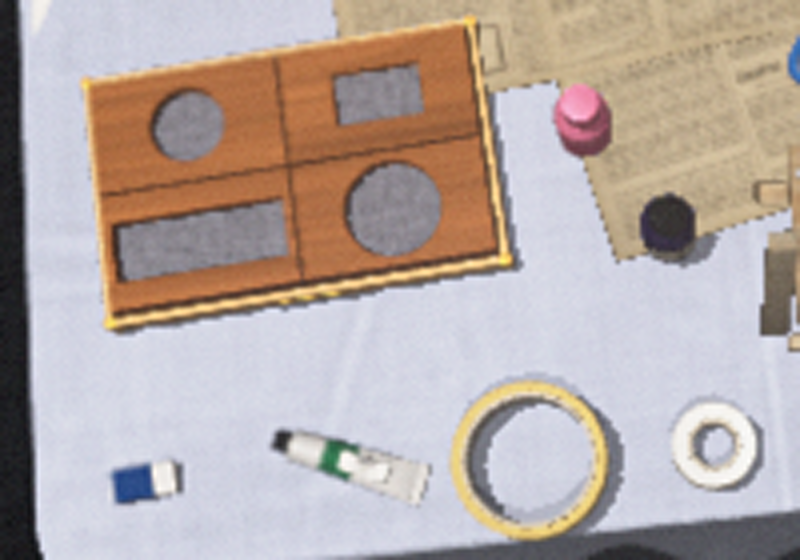

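View pics/cropB.png

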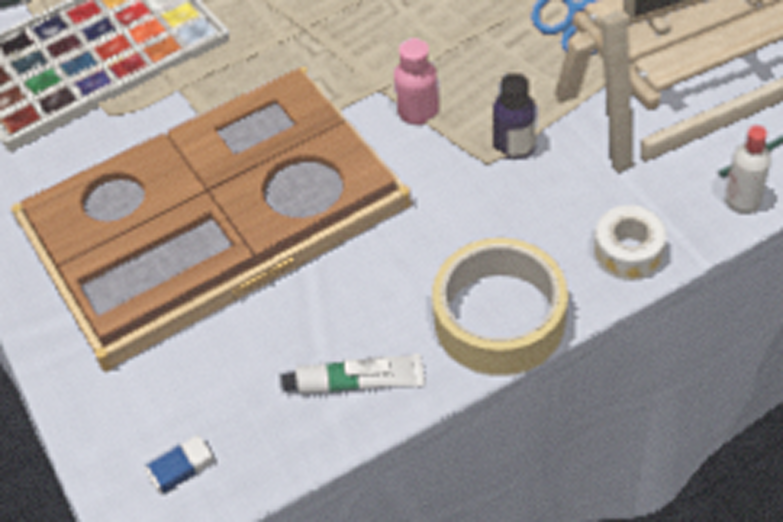

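The crops confirm it. The dark ink bottle with the black cap is at crop A (668,222), the small white roll at (716,444), the tube has its cap at (282,440) and tail at (415,482), and the eraser spans about (113-180, 462-500). The pink bottle at (582,118) is a look-alike. Next I'll measure the caddy with a mask and move to hover views for the wrist camera.

```bash
cat >> h.py <<'E'
def caddy(n,roi):
    im=cv2.imread(f'pics/{n}0.png'); h=cv2.cvtColor(im,cv2.COLOR_BGR2HSV)
    m=cv2.inRange(h,(3,110,60),(16,255,255)); k=np.zeros_like(m); x0,y0,x1,y1=roi; k[y0:y1,x0:x1]=m[y0:y1,x0:x1]
    k=cv2.morphologyEx(k,cv2.MORPH_CLOSE,np.ones((5,5)))
    c=max(cv2.findContours(k,0,2)[0],key=cv2.contourArea)
    X=plane(n,c.reshape(-1,2),.03)[:,:2]
    return cv2.minAreaRect((X*1000).astype(np.float32))
def felt(n,roi,z):
    im=cv2.imread(f'pics/{n}0.png'); h=cv2.cvtColor(im,cv2.COLOR_BGR2HSV)
    x0,y0,x1,y1=roi; m=cv2.inRange(h,(0,0,80),(180,70,200)); k=np.zeros_like(m); k[y0:y1,x0:x1]=m[y0:y1,x0:x1]
    out=[]
    for c in cv2.findContours(k,0,2)[0]:
        if cv2.contourArea(c)>100:
            r=cv2.minAreaRect((plane(n,c.reshape(-1,2),z)[:,:2]*1000).astype(np.float32)); out.append([np.round(v,1) for v in r])
    return out
def quat(yaw): # tool pointing down, closing direction (tool y) at world angle yaw
    from scipy.spatial.transform import Rotation as Ro
    y=np.array([np.cos(yaw),np.sin(yaw),0]); z=np.array([0,0,-1.]); return Ro.from_matrix(np.c_[np.cross(y,z),y,z]).as_quat()
def shot(name):
    p=(arm.read_tool_pos(),arm.read_eef_rot()); im=snapshot('wrist'); cv2.imwrite(f'pics/{name}.png',im); np.savez(f'pics/{name}.npz',p=p[0],q=p[1]); return im,p
E
python3 - <<'E'
from h import *
print('cam',ray('top',[(0,0)])[0],ray('scene',[(0,0)])[0])
print(caddy('top',(128,168,240,248)),caddy('scene',(112,190,255,295)))
for r in felt('top',(138,176,230,238),.025):print(r)
# lamp ring height: centre triangulated
o1,d1=ray('top',[(285,90)]);o2,d2=ray('scene',[(250,62)])
s=np.linalg.lstsq(np.c_[d1[0],-d2[0]],o2-o1,rcond=None)[0];print('lamp',o1+s[0]*d1[0],o2+s[1]*d2[0])
o1,d1=ray('top',[(277,220)]);o2,d2=ray('scene',[(287.5,197)])
s=np.linalg.lstsq(np.c_[d1[0],-d2[0]],o2-o1,rcond=None)[0];print('cap',o1+s[0]*d1[0],o2+s[1]*d2[0])
t=arm.read_time(); arm.movep([.43,-.08,.26],quat(0)); shot('w1'); print(arm.read_time()-t)
arm.movep([.43,.20,.26],quat(0)); shot('w2'); print(arm.read_time()-t)
a=cv2.imread('pics/w1.png');b=cv2.imread('pics/w2.png'); cv2.imwrite('pics/w12.png',cv2.resize(np.hstack([a,b]),(800,300),interpolation=cv2.INTER_AREA))
E
```

```text
cam [ 0.32700706 -0.05366583  1.18404142] [-0.02158769  0.31649007  0.78571558]
((621.5103759765625, 165.02915954589844), (162.03927612304688, 255.2918243408203), 3.309338331222534) ((624.0528564453125, 170.61801147460938), (148.4712677001953, 245.42333984375), 3.1837384700775146)
[array([584.6, 228.5]), array([ 35.6, 106.3]), np.float64(3.5)]
[array([591.7, 105.3]), array([56.1, 57.4]), np.float64(85.5)]
[array([661. , 233.6]), array([44.5, 42.6]), np.float64(83.8)]
[array([668. , 109.6]), array([32. , 54.2]), np.float64(2.8)]
lamp [ 0.78385017 -0.11042665  0.2917611 ] [ 0.78357613 -0.11080891  0.29164511]
cap [ 0.55344808 -0.06740211  0.08163368] [ 0.55582492 -0.06463895  0.08208747]
2.1667
3.3
```

View pics/w12.png

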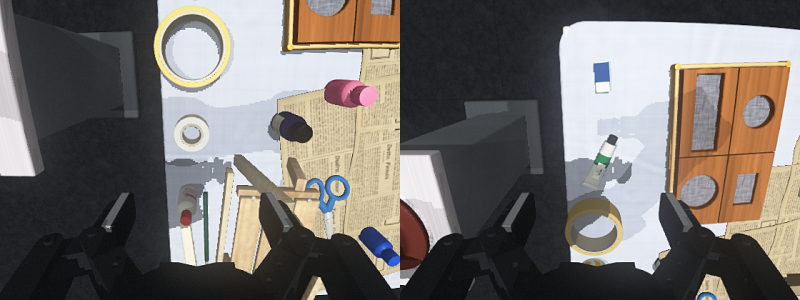

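The wrist views (half scale here) show the roll at w1 (191,133), the ink cap at (297,127), the tube at w2 (603,160) and the eraser at (601,78). The pockets are clear. I'll refine the positions with masks.

```bash
python3 - <<'E'
from h import *
def load(n):
    d=np.load(f'pics/{n}.npz'); return cv2.imread(f'pics/{n}.png'),(d['p'],d['q'])
def rect(X): r=cv2.minAreaRect((X[:,:2]*1000).astype(np.float32)); return [np.round(v,1) for v in r]
for n in('w1','w2'):
    im,P=load(n); print(n,P[0].round(3))
    # difference from local cloth colour: blurred background
    lab=cv2.cvtColor(im,cv2.COLOR_BGR2LAB).astype(int); h=cv2.cvtColor(im,cv2.COLOR_BGR2HSV)
    if n=='w1':
        roi=im[150:225,230:310]; g=cv2.cvtColor(roi,cv2.COLOR_BGR2GRAY)
        c=cv2.HoughCircles(cv2.GaussianBlur(g,(3,3),0),cv2.HOUGH_GRADIENT,1,20,param1=80,param2=15,minRadius=16,maxRadius=32)
        for q in c[0][:4]:
            uv=q[:2]+[230,150]; print('roll',q,plane('wrist',[uv],.027,P).round(4), 'r',q[2]*(P[0][2]+.07-.027)/.946/308)
        m=cv2.inRange(h,(0,0,0),(180,255,75)); k=np.zeros_like(m);k[150:205,370:445]=m[150:205,370:445]
        ct=max(cv2.findContours(k,0,2)[0],key=cv2.contourArea); print('ink blob',cv2.boundingRect(ct))
    else:
        m=cv2.inRange(h,(100,140,40),(130,255,255)); k=np.zeros_like(m);k[80:140,260:310]=m[80:140,260:310]
        ct=max(cv2.findContours(k,0,2)[0],key=cv2.contourArea); print('blue',rect(plane('wrist',ct.reshape(-1,2),.013,P)))
a=cv2.imread('pics/w1.png')[140:220,230:450]; b=cv2.imread('pics/w2.png')[80:275,240:320]
A=cv2.resize(a,None,fx=2.5,fy=2.5,interpolation=cv2.INTER_CUBIC);B=cv2.resize(b,None,fx=3,fy=3,interpolation=cv2.INTER_CUBIC)
o=np.zeros((590,800,3),np.uint8);o[:A.shape[0],:A.shape[1]]=A;o[:B.shape[0],560:560+B.shape[1]]=B
cv2.imwrite('pics/c2.png',o)
E
```

```text
w1 [ 0.43  -0.081  0.26 ]
roll [38.5 37.5 24.9] [[ 0.4218 -0.077   0.027 ]] r 0.025891271867139833
ink blob (390, 156, 48, 44)
w2 [0.431 0.198 0.26 ]
blue [array([436.2, 285.8]), array([19. , 24.4]), np.float64(5.4)]
```

View pics/c2.png

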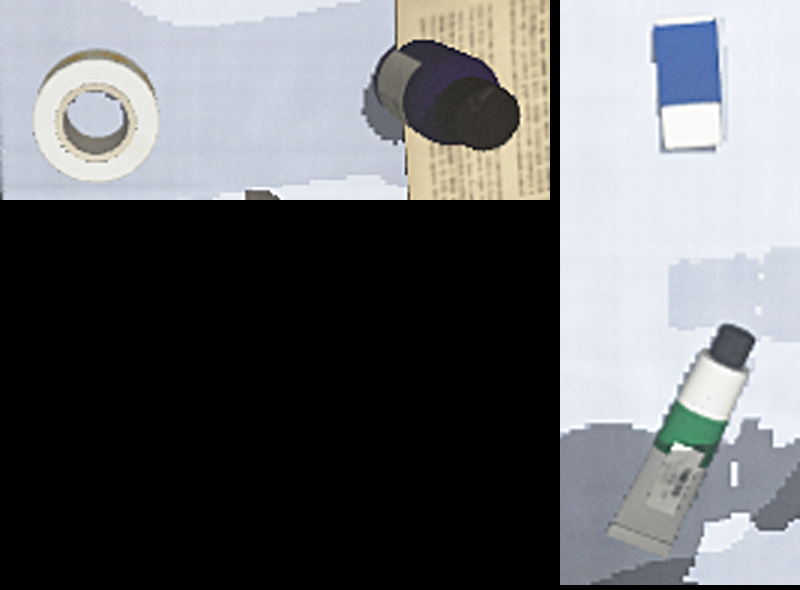

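The enlarged crop shows the cap top at A (483,114), the eraser corners at (657,20), (717,18), (720,148) and (662,148), the tube's cap end at (736,328) and its tail edge from (608,530) to (670,553). I'll compare these with the top and scene rays.

```bash
python3 - <<'E'
from h import *
d=np.load('pics/w1.npz');P1=(d['p'],d['q']);d=np.load('pics/w2.npz');P2=(d['p'],d['q'])
f=lambda l:[((x-560)/3+240,y/3+80) for x,y in l]
E=plane('wrist',f([(657,20),(717,18),(720,148),(662,148)]),.013,P2);print('eraser',E.mean(0).round(4),np.linalg.norm(E-np.roll(E,1,0),axis=1).round(4),'yaw',np.degrees(np.arctan2(*(E[0]+E[1]-E[2]-E[3])[[1,0]])))
print('tube cap',plane('wrist',f([(736,328)]),.010,P2).round(4),'tail',plane('wrist',f([(639,542),(608,530),(670,553)]),.003,P2).round(4))
c1=(230+483/2.5,140+114/2.5)
print('ink wrist',plane('wrist',[c1],.073,P1).round(4),'top',plane('top',[(277,220)],.073).round(4),'scene',plane('scene',[(287,197.5)],.073).round(4))
# crop A of top: px/4+(110,165)
t=lambda l:[(x/4+110-.4,y/4+165-.4) for x,y in l]
print('top roll',plane('top',t([(716,444)]),.027).round(4),'scene roll',plane('scene',[(110+631/2.9,170+235/2.9)],.027).round(4))
print('top eraser',plane('top',t([(147,480)]),.013).round(4),'scene eraser',plane('scene',[(110+180/2.9,170+463/2.9)],.010).round(4))
print('top cap/tail',plane('top',t([(274,440)]),.01).round(4),plane('top',t([(423,482)]),.003).round(4))
# pockets in w2 by felt
im=cv2.imread('pics/w2.png');h=cv2.cvtColor(im,cv2.COLOR_BGR2HSV);m=cv2.inRange(h,(0,0,60),(180,70,210));k=np.zeros_like(m);k[98:300,395:515]=m[98:300,395:515]
for c in cv2.findContours(cv2.morphologyEx(k,2,np.ones((3,3))),0,2)[0]:
    if cv2.contourArea(c)>300:
        r=cv2.minAreaRect((plane('wrist',c.reshape(-1,2),.025,P2)[:,:2]*1000).astype(np.float32));print([np.round(v,1) for v in r])
E
```

```text
eraser [0.4368 0.279  0.013 ] [0.0405 0.0193 0.0411 0.0194] yaw 92.07025585500018
tube cap [[0.454  0.1955 0.01  ]] tail [[0.418  0.1059 0.003 ]
 [0.4058 0.1113 0.003 ]
 [0.4303 0.1009 0.003 ]]
ink wrist [[ 0.558  -0.0633  0.073 ]] top [[ 0.5552 -0.0675  0.073 ]] scene [[ 0.5626 -0.0678  0.073 ]]
top roll [[ 0.4225 -0.0818  0.027 ]] scene roll [[ 0.4184 -0.0785  0.027 ]]
top eraser [[0.4383 0.2742 0.013 ]] scene eraser [[0.4348 0.2775 0.01  ]]
top cap/tail [[0.4554 0.1934 0.01  ]] [[0.4203 0.103  0.003 ]]
[array([591.4, 107.9]), array([53.5, 56. ]), np.float64(7.6)]
[array([667.4, 110.7]), array([30.6, 53.4]), np.float64(3.6)]
[array([656.7, 235.1]), array([37.2, 44.7]), np.float64(13.2)]
[array([582.8, 231.8]), array([ 33.7, 107.2]), np.float64(3.2)]
```

All the rays agree within about 4 mm, and the sizes match the ones given, so I'm using the averages. First the ink bottle.

```bash
cat >> h.py <<'E'
def pick(xy,yaw,z,op,effort,hov=.26):
    q=quat(yaw); arm.move_gripper(op); arm.movep([*xy,hov],q)
    arm.line_to([*xy,z],velocity=.2); arm.move_gripper(0,effort); print('open',arm.read_opening(),'F',arm.read_finger_force(),'ft',np.round(arm.read_ft_force(),1))
def place(xy,yaw,z,hov,op):
    q=quat(yaw); arm.line_to([*arm.read_tool_pos()[:2],hov],velocity=.25); arm.movep([*xy,hov],q); print('held',arm.read_opening())
    arm.line_to([*xy,z+.03],velocity=.25); arm.line_to([*xy,z],velocity=.05); print('ft',np.round(arm.read_ft_force(),1),'pos',arm.read_tool_pos().round(4))
    arm.move_gripper(op); arm.line_to([*xy,max(z+.08,.2)],velocity=.25)
    print('t',arm.read_time())
E
python3 - <<'E'
from h import *
pick((.557,-.066),0,.094,.75,40); print(arm.read_tool_pos())
arm.line_to([.557,-.066,.20],velocity=.2); print(arm.read_opening(),arm.read_finger_force())
cv2.imwrite('pics/s1.png',np.vstack([shot('w3')[0][:,::1]])); cv2.imwrite('pics/s1.png',cv2.resize(np.hstack([cv2.imread('pics/w3.png'),snapshot('scene')]),(800,300),interpolation=cv2.INTER_AREA)); print(arm.read_time())
E
```

```text
open 0.40751754585986694 F 39.715277552604675 ft [ 0.1 -0.2  6.7]
[ 0.55798944 -0.06601511  0.09541895]
0.4111428188476697 39.94795560836792
7.0167
```

View pics/s1.png

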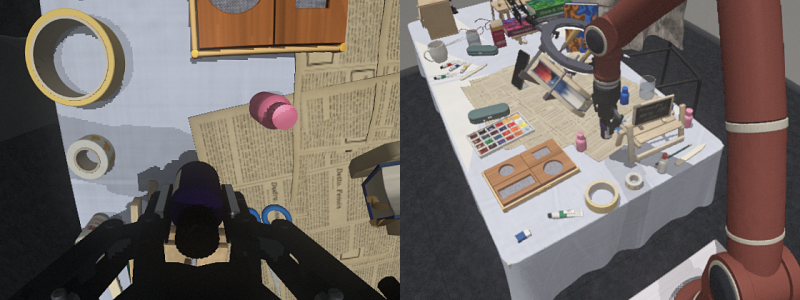

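The ink bottle is held upright: opening 0.41 is about 35 mm. I'm placing it, then checking.

```bash
python3 - <<'E'
from h import *
place((.6585,.234),0,.116,.22,.75)
arm.movep([.55,.15,.30],quat(0)); im,P=shot('w4')
cv2.imwrite('pics/w4s.png',im); print(arm.read_time())
E
```

```text
held 0.4073841228246489
ft [ 0.5  0.3 -0.9] pos [0.6585 0.234  0.1156]
t 10.55
11.3167
```

View pics/w4s.png

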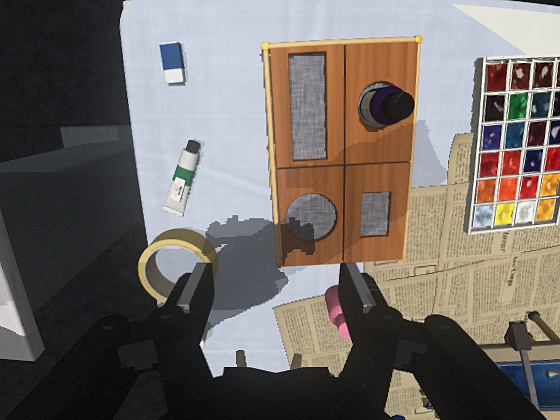

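The ink bottle stands in its pocket with the cap at (400,102). I'll check the numbers, then pick the small roll.

```bash
python3 - <<'E'
from h import *
d=np.load('pics/w4.npz');P=(d['p'],d['q'])
print('ink cap',plane('wrist',[(400,102)],.093,P).round(4),'pocket c',plane('wrist',[(381,106)],.03,P).round(4),'roll pocket',plane('wrist',[(311,217)],.027,P).round(4))
pick((.421,-.079),0,.082,.9,35); print(arm.read_tool_pos())
arm.line_to([.421,-.079,.2],velocity=.2); print(arm.read_opening(),arm.read_finger_force(),arm.read_time())
cv2.imwrite('pics/s2.png',shot('w5')[0])
E
```

```text
ink cap [[0.656 0.238 0.093]] pocket c [[0.6603 0.2346 0.03  ]] roll pocket [[0.5906 0.1084 0.027 ]]
open 0.5948339258835875 F 35.439669213665184 ft [-0.1 -0.3  6.4]
[ 0.42154301 -0.07911171  0.08317893]
0.5885792032030043 36.44392955931835 14.775
```

View pics/s2.png

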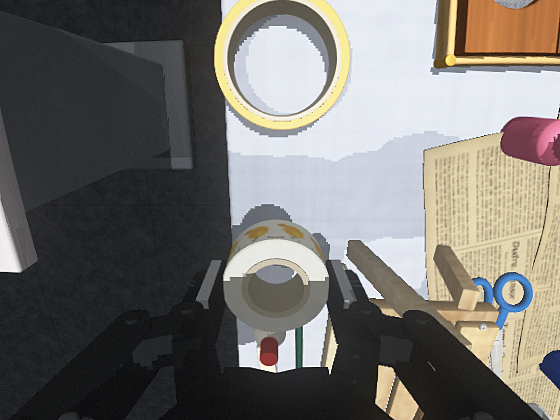

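The roll is held level and centred between the pads. I'm placing it in the larger pocket.

```bash
python3 - <<'E'
from h import *
d=np.load('pics/w5.npz');P=(d['p'],d['q']); print(P[0],plane('wrist',[(276,285)],P[0][2]-.056,P).round(4))
place((.5912,.107),0,.1045,.2,.9)
arm.movep([.50,.15,.28],quat(0)); im,P=shot('w6'); print(arm.read_time())
cv2.imwrite('pics/w6s.png',im)
E
```

```text
[ 0.42035796 -0.07924537  0.19962391] [[ 0.4193 -0.0762  0.1436]]
held 0.58938192590966
ft [ 1.  -0.8 -0.5] pos [0.5913 0.1072 0.1044]
t 18.1417
18.7667
```

View pics/w6s.png

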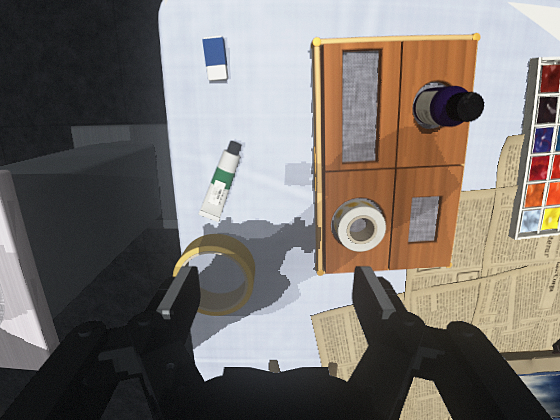

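The roll lies flat in its pocket at (361,227). Next, the tube, gripped near its shoulder.

```bash
python3 - <<'E'
from h import *
pick((.4414,.1607),np.radians(-21.5),.079,.6,25,hov=.2); print(arm.read_tool_pos())
arm.line_to([.4414,.1607,.2],velocity=.2); print(arm.read_opening(),arm.read_finger_force(),arm.read_time())
arm.movep([.50,.242,.2],quat(np.radians(3.3)))
a=shot('w7')[0]; cv2.imwrite('pics/s3.png',cv2.resize(np.hstack([a,snapshot('scene')]),(800,300),interpolation=cv2.INTER_AREA))
E
```

```text
open 0.23726212130508859 F 25.691356834431645 ft [ 0.6 -0.5  6.1]
[0.44228101 0.16089338 0.08012056]
0.23207651754848155 24.508880137000233 21.5333
```

View pics/s3.png

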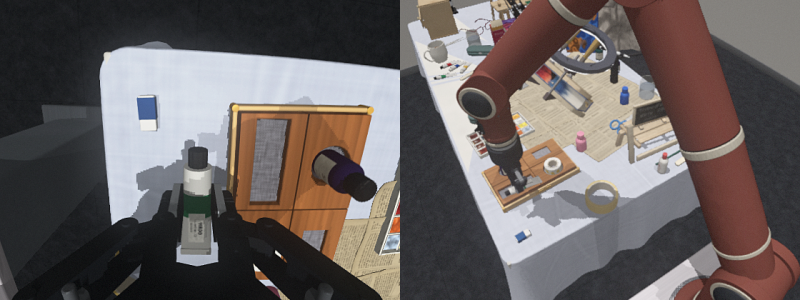

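The tube is held level with its cap at (198,149) and tail at (197,256). I'll check the held offset, then place it.

```bash
python3 - <<'E'
from h import *
d=np.load('pics/w7.npz');P=(d['p'],d['q'])
E=plane('wrist',[(278,208)],P[0][2]-.07,P)[0]; T=plane('wrist',[(276,354)],P[0][2]-.075,P)[0]; print(P[0],E-P[0],T-P[0])
place((.5835,.242),np.radians(3.3),.1025,.2,.5)
arm.movep([.50,.15,.28],quat(0)); im,P=shot('w8'); print(arm.read_time())
cv2.imwrite('pics/w8s.png',im)
E
```

```text
[0.49921007 0.24218493 0.19783758] [-0.00243696  0.03674253 -0.07      ] [ 0.00215779 -0.0578252  -0.075     ]
held 0.23186664383640646
ft [0.3 0.2 0.2] pos [0.5836 0.2421 0.1025]
t 24.8583
25.55
```

View pics/w8s.png

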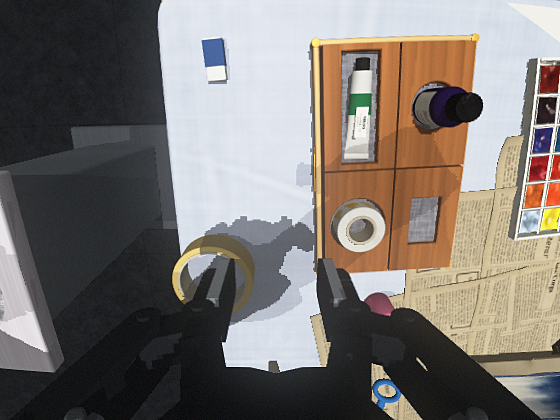

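The tube lies in the long pocket, with the cap end at (363,57), the tail at (355,160) and felt visible at both ends. The eraser is last.

```bash
python3 - <<'E'
from h import *
pick((.437,.2768),np.radians(2.5),.0785,.5,25,hov=.2); print(arm.read_tool_pos())
arm.line_to([.437,.2768,.2],velocity=.15); print(arm.read_opening(),arm.read_finger_force(),arm.read_time())
place((.6665,.1107),np.radians(3.3),.1045,.2,.42)
arm.movep([.53,.13,.26],quat(0)); im,P=shot('w9'); print(arm.read_time())
cv2.imwrite('pics/w9s.png',im); cv2.imwrite('pics/scene9.png',snapshot('scene'))
E
```

```text
open 0.22224595451006218 F 26.097757816314697 ft [-0.3 -1.4  5.8]
[0.43792384 0.27708802 0.0800039 ]
0.22204557888762183 25.393025279045105 28.5
held 0.22331282514475248
ft [-0.6  0.2  0.1] pos [0.6664 0.1106 0.1042]
t 31.8417
32.5417
```

View pics/w9s.png

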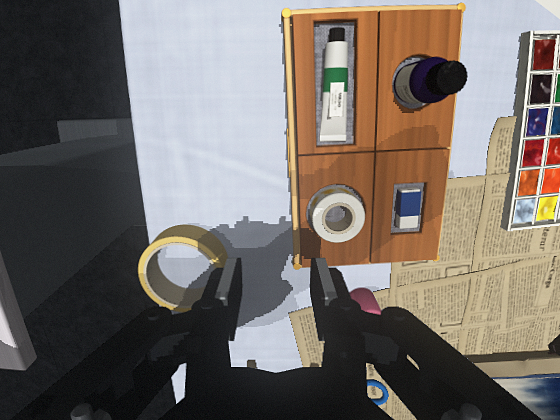

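All four items sit inside their pockets with felt visible around them. I'll back the arm off and check once from the side.

```bash
python3 - <<'E'
from h import *
arm.movep([.45,-.25,.30],quat(0)); s=snapshot('scene')
cv2.imwrite('pics/fin.png',cv2.resize(s[175:330,105:385],None,fx=2.8,fy=2.8,interpolation=cv2.INTER_CUBIC)); print(arm.read_time())
E
```

```text
34.0917
```

View pics/fin.png

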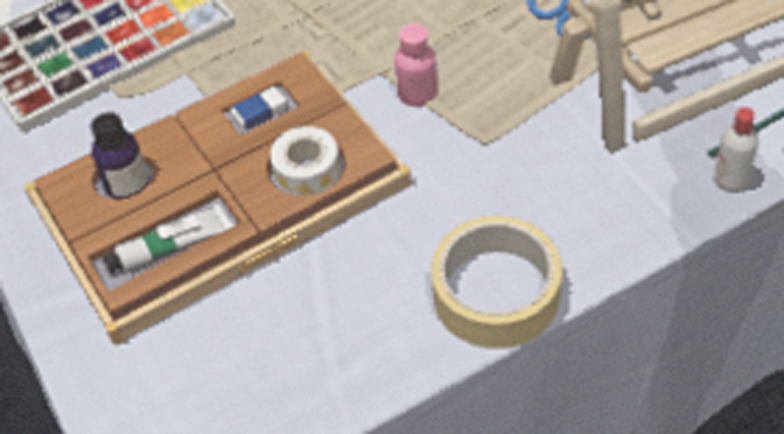

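The bottle's lean looks like perspective, but I'll confirm by projecting an upright bottle and a flat roll into this view.

```bash
python3 - <<'E'
from h import *
g=lambda X:((proj('scene',X)-[105,175])*2.8).round(0).tolist()
print('ink base,top',g([[.6585,.234,.02],[.6585,.234,.093]]))
a=np.linspace(0,2*np.pi,5)[:4]
print('roll top',g(np.c_[.591+.026*np.cos(a),.108+.026*np.sin(a),.047+0*a]),g([[.591-.026*.7,.108+.0*.026,.02]]))
d=np.load('pics/w9.npz');P=(d['p'],d['q'])
u=[(310,213),(365,213),(338,187),(338,242)];print('roll diam at z=.047',plane('wrist',u,.047,P).round(4).tolist())
E
```

```text
ink base,top [[125.0, 183.0], [104.0, 122.0]]
roll top [[286.0, 130.0], [270.0, 165.0], [315.0, 173.0], [330.0, 138.0]] [[315.0, 188.0]]
roll diam at z=.047 [[0.5621, 0.1134, 0.047], [0.6161, 0.1134, 0.047], [0.5878, 0.1395, 0.047], [0.5916, 0.0824, 0.047]]
```

The bottle matches an upright one. I'll check the roll's height more precisely using its apparent size.

```bash
python3 - <<'E'
from h import *
for n,(x0,y0,x1,y1) in {'w1':(230,150,310,225),'w6':(320,190,400,260),'w9':(298,175,378,252)}.items():
    d=np.load(f'pics/{n}.npz');P=(d['p'],d['q']); im=cv2.imread(f'pics/{n}.png')[y0:y1,x0:x1]
    h=cv2.cvtColor(im,cv2.COLOR_BGR2HSV); m=cv2.inRange(h,(0,0,150),(180,60,255))
    if n=='w1':
        m=cv2.inRange(cv2.cvtColor(im,cv2.COLOR_BGR2LAB),(205,0,122),(255,255,140))
    c=max(cv2.findContours(m,0,2)[0],key=cv2.contourArea)
    z=.027 if n=='w1' else .047
    X=plane('wrist',c.reshape(-1,2)+[x0,y0],z,P)[:,:2]*1000
    print(n,[np.round(v,1) for v in cv2.fitEllipse(X.astype(np.float32))],[np.round(v,1) for v in cv2.fitEllipse(c)])
s=cv2.imread('pics/w9.png')[165:262,285:440]; cv2.imwrite('pics/rc.png',cv2.resize(s,None,fx=5,fy=5,interpolation=cv2.INTER_CUBIC))
E
```

```text
w1 [array([421.5, -78.5]), array([50.3, 52.4]), np.float64(47.9)] [array([38.2, 38.3]), array([48.2, 51.1]), np.float64(115.1)]
w6 [array([589.8, 108.2]), array([50.6, 51. ]), np.float64(178.4)] [array([41.5, 38.5]), array([43.1, 48.3]), np.float64(61.5)]
w9 [array([590.1, 108.2]), array([50.8, 51. ]), np.float64(48.4)] [array([40.3, 42.3]), array([48. , 52.4]), np.float64(66.9)]
```

View pics/rc.png

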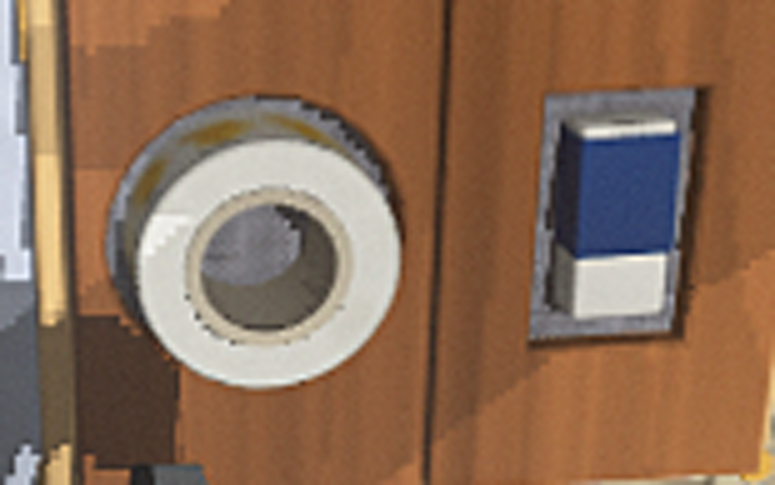

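The roll's top is round at z = 47 mm (50.8 x 51.0 mm) and centred on its pocket at (590,108) mm, so it lies flat. The eraser also lies flat inside its pocket. I'm handing the job in.

```bash
python3 -c "
from station import ticket
print(ticket.finish_job())"
```

```text
the job is handed in; nothing more can be done
None
```

The caddy is stocked and handed in: ink bottle, small roll, tube and eraser each rest in their own pocket, and I left the varnish bottle, wide roll and other look-alikes alone; the robot clock read about 34 s at my last check.

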